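Fit the knob of a variable transformer and turn it down to zero

ROBOT

A 6-joint arm with a two-finger parallel gripper is mounted at the origin on the work surface. World frame = base frame: x ahead of the robot, y to its left, z up, the work surface at z = 0. Lengths are in m, angles in degrees, forces in N, time in s.
With the tool pointing down it reaches from about 0.35 to 0.875 m from the base axis. Payload 4.2 kg.
Tool frame: the origin (TCP) lies on the centre line of the jaws, within the pads' length; the fingertips stand 14 mm ahead of it and the grasp point (between the pads) lies 5 mm behind it (r.nose_length is the distance from the TCP to the fingertips, in m); z points along the fingers, y is the line along which they close (so a half turn about z gives the same grasp; the last joint's range is limited). The gripper opens to 85 mm and grips with 20 to 120 N. Pads are 22 mm wide; open, the fingers measure 114 mm over their backs; the gripper's body (76 mm by 85 mm) begins 54 mm behind the grasp point. The pads swing forward as they close: fully open they stand 13 mm farther back than shut.
Start: joints at [-60.699, 22.042, 0.453, 0, -68.411, -14.817], TCP at [0.156, -0.605, 0.245] pointing down, gripper open.
Joint ranges: [-179.83, 179.83], [-69.29, 118.12], [-61.27, 80.66], [-181.25, 117.63], [-171.15, -9.14], [-177.46, 177.46]. Speed limits (degrees/s): [159.86, 159.86, 180, 180, 180, 180].

INTERFACE

Orientations are given as [roll, pitch, yaw] about the fixed x, y, z axes, in that order (R = Rz(yaw) Ry(pitch) Rx(roll)).
In Python, from rig import monitor, optics, r gives the robot as it stands. The module is installed in compiled form; this text tells all that it offers.
- The arm moves only by the tool arm_command, never from a script. Its argument "motion" is a list of rows, each a list of 3 entries, a list of its own where there are three numbers: the shift along the tool's x, y, z in cm, then the turn, a rotation vector about the tool's x, y, z in degrees, then the closure, from 0 (fully open) to 1 (shut). A call has 1 to 5 rows; each row shifts and turns the commanded pose from where the row before left it, along the tool's axes as they then stand; what a row does not reach is not made up. A row lasts 1/8 s, in which the tool goes at most 62.5 mm and 10.7 degrees, less where a joint would pass 70% of its speed; a pose out of reach is approached as far as the arm can. A call with a gripper value outside its range is refused whole. The fingers move at their own pace and stop on an object; "newtons" is the grip in N (left out, the last holds). Time passes only in rows, so rows that do not move let the fingers close. It gives the time, the measured TCP pose, the force, the opening and the grip force at its end, in the units of the state.
- monitor.read_state(): the state, without advancing time (a new reading comes with each control period).
- optics.snapshot(name): name is "scene" or "side" or "wrist"; returns a dict with "image" (384x512x3 uint8, red, green, blue), "fx", "fy", "cx", "cy" (pixels), "R" (3x3) and "t" (3): a world point X has camera coordinates R X + t; the wrist camera has in their place "tool_from_camera" (4x4, takes a point from camera to tool coordinates, whose origin is the TCP and whose axes are the flange's). Camera axes: x right, y down, z forward; pixel columns grow to the right and rows downward; lengths in m; the calibration is good to about 2 mm. A picture is of the moment at which its call begins: read the wrist's pose just before it. There is no depth.
- r.finish_job(): hands the job in; it is judged then, once.
Trained networks look in a picture, given as the dict that the camera call returned (one of the last four; its "shot" number tells which), for a name from the list of things; names that differ only in an ending like _2 or _b are one class to them, and where a whole thing is asked for, a point or a joint stands for the part that bears it (a point fixed in the world has none). Each returns a list of dicts, best first, with "score" (0 to 1); they miss things now and then, are a little off and sometimes report something else, mostly with a low value. They report only what shows in the picture. A call takes as long as a camera call.
- optics.boxes_of(query, picture): "xyz" ([x, y, z] in m, in the coordinates of the camera as it stood for that picture, good to about 4 mm: the middle of the surface that is visible of it).
The state is a dict: "time": time; "joints": joint angles; "joint_velocities": joint speeds; "effort": joint torques, N m; "tool_pos": TCP position; "ee_rot": TCP orientation; "contact_force": force on the tool from outside, world axes, zero at the start; "moment": the same for the moment, N m; "opening": finger opening in m; "finger_force": force on a finger pad.
Only numpy, scipy, OpenCV 4.12 (cv2) and the standard library are available. Lean on these libraries where they do the work, as an engineer would, in place of code of your own. Each camera call takes 0.05 s, during which the arm holds its last target. There are 200 camera calls.

TASK

Fit the loose bar knob onto the bare D-shaft on top of the variable transformer: press lightly and turn it until its flat finds the shaft's, then push it fully home until it snaps. Then use the knob to turn the transformer down to zero, counter-clockwise to the stop without forcing it, and let go; keep the gripper itself off the transformer and leave the other things on the bench where they are.

Things in the scene. Friction and masses are not known exactly. Their poses are not given: they have to be found in the camera images.
- variac: The variable transformer: a dark round drum 166 mm across on a 184 x 184 mm base plate, a terminal box on its front (-x) side reaching 122 mm from the axis, an aluminium dial 124 mm across on top. Fixed to the bench. Origin at the foot of its vertical axis, z up.
- dial_center (a point): Centre of the dial's face, 150 mm above the bench, on the vertical axis of the bare shaft; axes as the transformer's. A nut round the shaft is 19 mm across, 3 mm high.
- shaft_tip (a point): Tip of the bare upright steel shaft, 28 mm above the dial. Shaft 12 mm thick, tip edge bevelled to 11.2 mm, one flat 2.5 mm off the axis from 7 mm above the dial to the tip. The flat's direction is not measured (these axes are the transformer's): it faces 28 to 154 degrees clockwise from the zero mark, seen from above. Turns stiffly (0.06 N m), clockwise = up, with a stop at zero.
- dial_zero (a point): The zero mark, the widest and first of the dial's marks; this point lies at the dial's face, 28 mm from the axis, 143 degrees counter-clockwise from the transformer's x. The marks run clockwise from it. With the knob fitted and turned counter-clockwise against the stop, the pointer is at this mark.
- knob: The knob to fit: black, on the grey 6 mm pad, underside down. Round skirt 56 mm across, 8 mm thick; on it a grip bar 52 mm long (x), 20 mm wide (y), from 8 to 32 mm above the underside. Origin at the centre of the underside, x along the bar to the pointer end, z up. Fully home on the shaft the underside is 4 mm above the dial; resting on the tip with the flats crossed, 22 mm.
- knob_bore (a point): Mouth of the knob's bore, at its origin. Bore 24 mm deep, 12.8 mm across, mouth flared to 16.4 mm; round for 6 mm, then with a flat 3 mm off the axis on the pointer (+x) side, so the pointer shows where the shaft's flat faces. With the flats agreeing it slides down freely to 14 mm above the dial; then a spring clip inside resists with about 4 to 16 N down to 6 mm, and snaps.
- knob_pointer (a point): Tip of the knob's white pointer line, at the skirt's edge at underside level, 28 mm from the knob's axis (+x). On the flat the knob has a free play of 5 to 9 degrees either way, past which the shaft turns along. It may drop on from up to about 20 degrees off, but then binds if pushed: ease off and centre it in its play first.
- small_knob: A small round black knob, 25 mm across, 17 mm high, on the pad: leave it. Origin under its centre.
- washer: A steel washer, 24 mm across, 4 mm thick, on the pad: leave it. Origin under its centre.
- screwdriver: A screwdriver, 170 mm long, on the bench between robot and work: leave it. Lies along its x.
- multimeter: A multimeter lying on its back, 195 x 92 x 42 mm: leave it. Origin under its centre.
- spool: A solder spool, 64 mm across, 40 mm high: leave it. Origin under its centre.
- fuse_box: A small white fuse box, 75 x 50 x 24 mm: leave it. Origin under its centre.

How it is judged (in metres and radians):
On the way, in this order (a step that is already met when the one before it is completed fails the run):
1. the knob is on the shaft, snapped fully home (horizontal distance between knob and dial_center below 0.003 m and z of knob in the frame of dial_center below 0.0055 m and angle between knob's own z axis and vertical below 0.08 rad), for 0.2 s.
2. the fitted knob is turned down to zero (all of step 1 and horizontal distance between knob_pointer and dial_zero below 0.006 m), for 0.2 s.
At the end, for the whole second after the job is handed in: The knob sits on the shaft, its underside less than 5.5 mm above the dial (home is 4 mm), centred within 3 mm and level within 5 degrees, its pointer within 6 mm (12 degrees) of the zero mark, at rest and let go (all of step 2 and linear speed of knob below 0.01 m/s and contact force between the fingers and knob below 0.1 N); the robot touches nothing.
It fails at once if the knob is forced: more than 38 N between knob and transformer (contact force between knob and variac above 38 N).
It fails at once if the gripper presses on the transformer or its bare shaft (over 3 N) (contact force between the fingers and variac above 3 N).
It fails at once if another thing on the bench is moved more than 20 mm (distance of any of small_knob, washer, screwdriver, multimeter, spool, fuse_box from where it was at the start of the episode above 0.02 m).
It also fails if it takes over 72 s, if anything falls off the work surface, if the arm or the gripper's body presses on something with over 40 N, if the wrist force passes 120 N, or if a joint passes its speed limit or range.

## Working session

There is one attempt and no reset: what is moved stays moved. The work goes in short steps, Python scripts to look and compute and a tool call to move; the robot and the scene stay as the last step left them, time stands still between calls to the robot, and variables do not carry over. Pictures are saved under pics/ and viewed, at most 10 in all, crops included, and the job is handed in when it is done.

Besides the shell and the picture viewer there is one more tool, called after "Emit:" as name(argument=value, ...) on one line, values as JSON. arm_command: Moves the arm, as the interface text tells. Its arguments: {"type":"object","properties":{"motion":{"type":"array","items":{"type":"array"}},"newtons":{"type":"number"}},"required":["motion"]}

```bash
mkdir -p pics; cat > h.py <<'E'
import numpy as np, cv2
from rig import monitor, optics, r
from scipy.spatial.transform import Rotation as Ro
def tool():
    s=monitor.read_state(); return Ro.from_euler('xyz',s['ee_rot'],degrees=True).as_matrix(), np.array(s['tool_pos']), s
def snap(n,f=None):
    Rt,pt,s=tool(); p=optics.snapshot(n)
    if n=='wrist':
        T=np.array(p['tool_from_camera']); Rc=Rt@T[:3,:3]; c=Rt@T[:3,3]+pt
        p['_R']=Rc.T; p['_t']=-Rc.T@c
    else: p['_R']=np.array(p['R']); p['_t']=np.array(p['t'])
    if f: cv2.imwrite(f'pics/{f}.png',p['image'][:,:,::-1])
    return p
def w(p,xyz): return p['_R'].T@(np.array(xyz)-p['_t'])
def proj(p,X):
    c=p['_R']@np.array(X)+p['_t']; return np.array([p['fx']*c[0]/c[2]+p['cx'],p['fy']*c[1]/c[2]+p['cy']])
def ray(p,u,v,z):
    d=p['_R'].T@np.array([(u-p['cx'])/p['fx'],(v-p['cy'])/p['fy'],1]); c=-p['_R'].T@p['_t']
    return c+d*(z-c[2])/d[2]
E
python3 - <<'E'
from h import *
print(monitor.read_state())
a=snap('scene','scene0'); b=snap('side','side0')
for n,p in(('scene',a),('side',b)):
    print(n,-p['_R'].T@p['_t'],p['_R'][2])
    for q in['variac','knob','shaft_tip','dial_center','dial_zero','knob_pointer','small_knob','washer','screwdriver','multimeter','spool','fuse_box']:
        try: print(q,[(w(p,d['xyz']).round(3).tolist(),round(d['score'],2)) for d in optics.boxes_of(q,p)[:2]])
        except Exception as e: print(q,e)
cv2.imwrite('pics/both.png',cv2.resize(np.hstack([a['image'],b['image']]),(800,300))[:,:,::-1])
E
```

```text
{'time': 0.0, 'joints': array([-6.06998219e+01,  2.20912218e+01,  3.80812177e-01, -2.85439416e-02,
       -6.84121422e+01, -1.48154909e+01]), 'joint_velocities': array([-0.03059868, -0.05149959,  0.14988387,  0.06108188,  0.16091099,
        0.07798637]), 'effort': array([ 5.19302666e-04, -3.92293489e+01,  1.88402814e+01,  4.18634802e+00,
       -4.72837826e-03,  8.32876253e-06]), 'tool_pos': array([ 0.15619631, -0.60460012,  0.24422491]), 'ee_rot': array([ 1.79874739e+02, -5.70042588e-03, -1.65525837e+02]), 'contact_force': array([ 0.37705356, -0.7195201 ,  0.01862351]), 'moment': array([-0.03589657, -0.02249886,  0.06657743]), 'finger_force': 0.0, 'opening': 0.08542987267363422}
scene [ 1.43534639 -0.19504349  0.93997018] [-0.73415331  0.15671034 -0.6606518 ]
variac [([0.646, -0.16, 0.127], 0.89)]
knob [([0.564, 0.136, 0.022], 0.61)]
shaft_tip [([0.645, -0.156, 0.125], 0.63), ([0.389, -0.016, 0.016], 0.62)]
dial_center [([0.646, -0.161, 0.124], 0.81)]
dial_zero [([0.644, -0.158, 0.13], 0.87), ([0.568, 0.138, 0.021], 0.48)]
knob_pointer [([0.562, 0.13, 0.03], 0.62)]
small_knob []
washer []
screwdriver [([0.391, -0.015, 0.014], 0.76)]
multimeter [([0.429, 0.404, 0.039], 0.83)]
spool [([0.332, -0.38, 0.04], 0.66)]
fuse_box [([0.773, 0.032, 0.021], 0.87)]
side [0.28118979 0.76532454 0.86814522] [ 0.26089609 -0.7045558  -0.65995027]
variac [([0.566, -0.111, 0.113], 0.67)]
knob [([0.549, 0.152, 0.019], 0.56)]
shaft_tip [([0.567, -0.11, 0.112], 0.93)]
dial_center [([0.568, -0.109, 0.116], 0.85)]
dial_zero [([0.569, -0.109, 0.114], 0.69)]
knob_pointer [([0.551, 0.151, 0.026], 0.61)]
small_knob [([0.473, 0.246, 0.02], 0.43)]
washer [([0.665, 0.247, 0.014], 0.55)]
screwdriver [([0.665, 0.247, 0.014], 0.65)]
multimeter [([0.399, 0.41, 0.039], 0.62)]
spool [([0.317, -0.367, 0.039], 0.66), ([0.475, 0.245, 0.019], 0.28)]
fuse_box [([0.763, 0.042, 0.026], 0.91), ([0.547, 0.152, 0.021], 0.32)]
```

View pics/scene0.png

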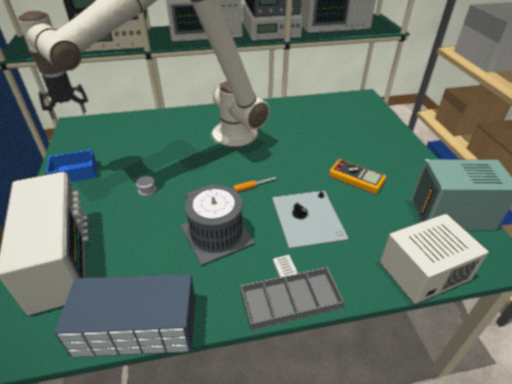

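The scene shows the transformer at about (214,215), the knob on its pad at (299,211), the small knob at (321,195) and the screwdriver at (255,184). I'll move the wrist over the transformer for a closer look.

Emit:
arm_command(motion=[[[-5.0,3.4,-1.2],[0,0,0],0],[[-5.0,3.4,-1.2],[0,0,0],0],[[-5.0,3.4,-1.2],[0,0,0],0],[[-5.0,3.4,-1.2],[0,0,0],0],[[-5.0,3.4,-1.2],[0,0,0],0]])

```text
time: 1.92
tool_pos: [0.3569, -0.3764, 0.306]
ee_rot: [-180.0, 0.0, -165.5]
contact_force: [1.1, 0.1, 0.3]
opening: 0.0856
finger_force: 0.0
```

Emit:
arm_command(motion=[[[-5.0,3.4,-1.2],[0,0,0],0],[[-5.0,3.4,-1.2],[0,0,0],0],[[-5.0,3.4,-1.2],[0,0,0],0],[[-4.0,2.4,-1.2],[0,0,0],0],[[0,0,0],[0,0,0],0]])

```text
time: 2.55
tool_pos: [0.5105, -0.2063, 0.3538]
ee_rot: [-180.0, 0.1, -165.3]
contact_force: [-0.6, -0.3, -0.1]
opening: 0.0855
finger_force: 0.0
```

```bash
python3 - <<'E'
from h import *
print(tool()[1],tool()[2]['ee_rot'])
p=snap('wrist','w1'); print(np.array(p['tool_from_camera']).round(3),p['fx'])
for q in['variac','shaft_tip','dial_center','dial_zero','knob']:
    print(q,[(w(p,d['xyz']).round(3).tolist(),round(d['score'],2)) for d in optics.boxes_of(q,p)[:2]])
E
```

```text
[ 0.5104825  -0.20633275  0.35381017] [-1.79966626e+02  8.55765754e-02 -1.65270923e+02]
[[ 0.    -0.95  -0.312  0.079]
 [ 1.     0.     0.     0.001]
 [-0.    -0.312  0.95  -0.128]
 [ 0.     0.     0.     1.   ]] 285.3021745438595
variac [([0.564, -0.168, 0.149], 0.72)]
shaft_tip [([0.566, -0.165, 0.146], 0.62)]
dial_center [([0.564, -0.168, 0.148], 0.81)]
dial_zero [([0.572, -0.168, 0.148], 0.96)]
knob [([0.553, 0.131, 0.027], 0.88)]
```

View pics/w1.png

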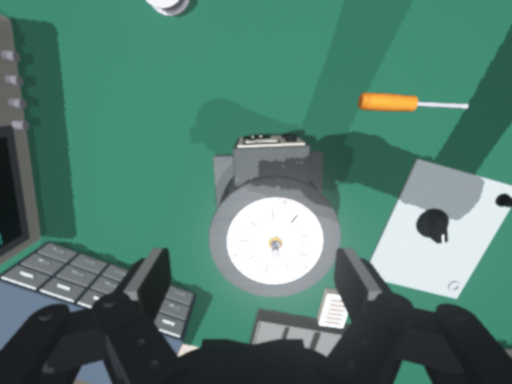

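The wrist view shows the dial centred near (275,240), the shaft at (277,244), the knob at (433,224) with its pointer toward (445,240), and the small knob at (503,200). Next I'll fit the dial's ellipse and enlarge the crops.

```bash
python3 - <<'E'
from h import *
p=snap('wrist'); im=p['image']
m=(im.min(2)>170).astype(np.uint8); n,l,st,c=cv2.connectedComponentsWithStats(m)
k=l[225,250]; cs,_=cv2.findContours((l==k).astype(np.uint8),cv2.RETR_EXTERNAL,cv2.CHAIN_APPROX_NONE)
cn=max(cs,key=len)[:,0]
W=np.array([ray(p,u,v,.15)[:2] for u,v in cv2.convexHull(cn)[:,0]])
print('dial',cv2.minEnclosingCircle(W.astype(np.float32)))
c=np.array(cv2.minEnclosingCircle(W.astype(np.float32))[0])
print('tip px',proj(p,[*c,.178]),'base px',proj(p,[*c,.15]))
# rectified dial, 0.2mm/px, x right y up in world
def rect(c,z,half,N,):
    P=np.float32([[c[0]+a*half,c[1]+b*half] for a,b in((-1,1),(1,1),(1,-1),(-1,-1))])
    H=cv2.getPerspectiveTransform(np.float32([proj(p,[*q,z]) for q in P]),np.float32([[0,0],[N,0],[N,N],[0,N]]))
    return cv2.warpPerspective(im,H,(N,N),flags=cv2.INTER_CUBIC)
k=[d for d in optics.boxes_of('knob',p)][0]; kw=w(p,k['xyz']);print(kw)
kp=[w(p,d['xyz']) for d in optics.boxes_of('knob_pointer',p)][:1];print(kp)
o=np.hstack([rect(c,.15,.07,400),rect(kw[:2],.014,.05,400)])
cv2.imwrite('pics/rect.png',o[:,:,::-1])
E
```

```text
dial ((0.59675532579422, -0.15330900251865387), 0.06426557898521423)
tip px [278.06033998 257.07971227] base px [276.20129273 245.85524064]
[0.55514401 0.13200523 0.0275614 ]
[array([0.55636514, 0.13407457, 0.02559247])]
```

View pics/rect.png

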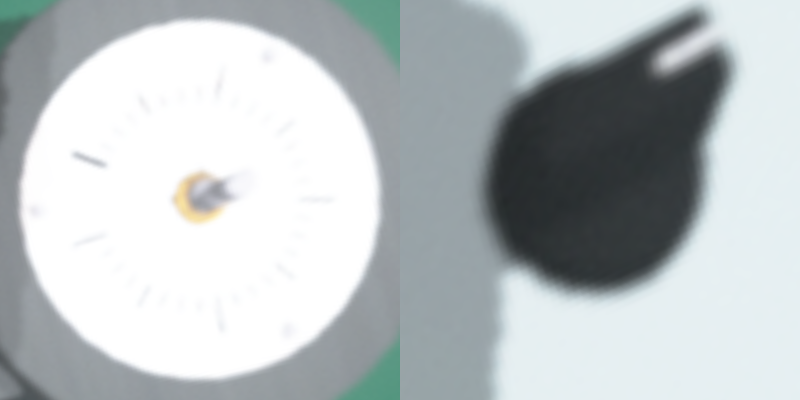

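The rectified dial shows the zero mark at (89,160), so it lies at about 160° in the world frame and the transformer's yaw is about 17°. The knob's pointer runs from (655,68) to (715,30), roughly 32°. Now a closer look at the shaft's flat.

Emit:
arm_command(motion=[[[-3,0.75,3.3],[0,0,0],0],[[-3,0.75,3.3],[0,0,0],0],[[-3,0.75,3.4],[0,0,0],0],[[-3,0.75,3.3],[0,0,0],0],[[0,0,0],[0,0,0],0]])

```text
time: 3.62
tool_pos: [0.6164, -0.1487, 0.2161]
ee_rot: [179.9, -0.4, -165.5]
contact_force: [0.1, 0.3, -0.2]
opening: 0.0856
finger_force: 0.0
```

```bash
python3 - <<'E'
from h import *
print(tool()[1],tool()[2]['ee_rot'])
p=snap('wrist'); im=p['image']; np.save('near.npy',im)
m=(im.min(2)>150).astype(np.uint8)
c=np.array([.5965,-.153]); x,y=proj(p,[*c,.178]).astype(int); print(x,y,proj(p,[*c,.15]))
a=im[max(0,y-45):y+45,max(0,x-45):x+45]
o=[cv2.resize(im,(512,384))]; 
z=cv2.resize(a,(384,384),interpolation=cv2.INTER_CUBIC)
cv2.imwrite('pics/near.png',cv2.resize(np.hstack([o[0][:,106:420],z]),(800,440))[:,:,::-1]); print(a.shape)
E
```

```text
[ 0.61643724 -0.14866971  0.21608062] [ 179.85560084   -0.40099987 -165.48391137]
252 200 [251.93597809 187.65560885]
(90, 90, 3)
```

View pics/near.png

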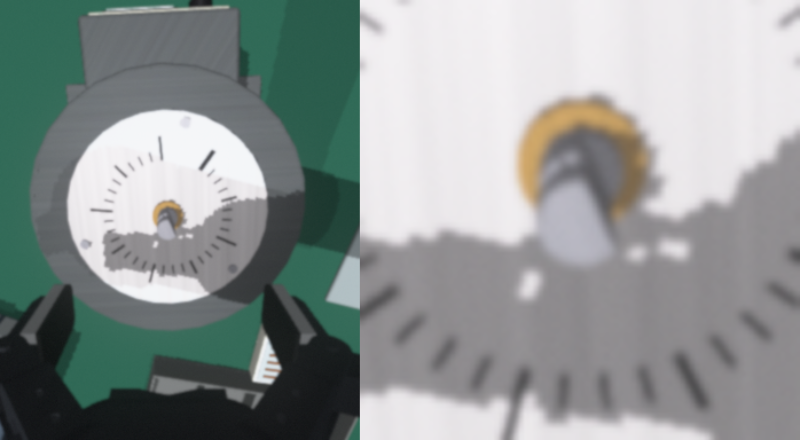

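The near view shows the D-shaped tip at about (575,225), with its flat edge running from (570,180) to (615,258) and facing right and slightly up. The bold zero mark is at (206,159). I'll rectify this for numbers.

```bash
python3 - <<'E'
from h import *
p=snap('wrist'); im=p['image']
c=np.array([.5965,-.153])
def rect(z,half,N):
    H=cv2.getPerspectiveTransform(np.float32([proj(p,[c[0]+a*half,c[1]+b*half,z]) for a,b in((-1,1),(1,1),(1,-1),(-1,-1))]),np.float32([[0,0],[N,0],[N,N],[0,N]]))
    return cv2.warpPerspective(im,H,(N,N),flags=cv2.INTER_CUBIC)
T=rect(.178,.016,400); D=rect(.15,.05,400)
cv2.imwrite('pics/tip.png',np.hstack([T,D])[:,:,::-1])
# dial circle
hsv=cv2.cvtColor(im,cv2.COLOR_RGB2HSV); 
E
```

```text
(no output)
```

View pics/tip.png

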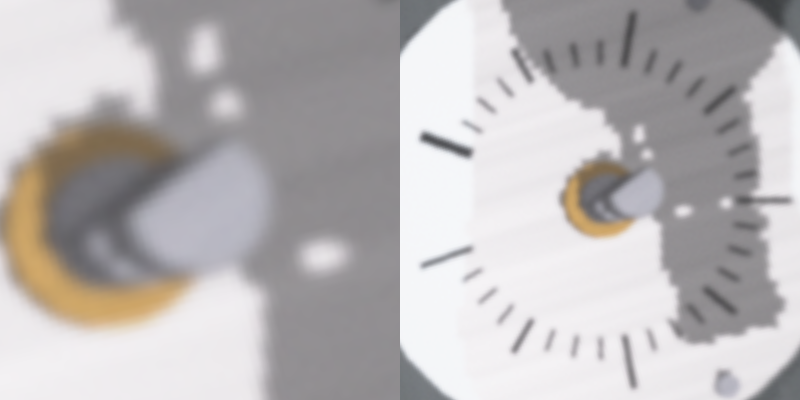

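The rectified tip shows the flat's edge from (132,212) to (240,140). That puts the shaft axis at (0.5966,-0.1534) and has the flat facing about 124°. The zero mark runs (421,136)–(471,154), about 160.3°. Next, the knob.

Emit:
arm_command(motion=[[[-0.2,5.8,0],[0,0,0],0],[[-0.2,5.8,0],[0,0,0],0],[[-0.2,5.8,0],[0,0,0],0],[[-0.2,5.8,0],[0,0,0],0],[[-0.2,5.8,0],[0,0,0],0]])

```text
time: 4.35
tool_pos: [0.554, 0.1349, 0.2229]
ee_rot: [180.0, 0.3, -165.6]
contact_force: [0.9, -0.3, 0.3]
opening: 0.0853
finger_force: 0.0
```

Emit:
arm_command(motion=[[[0,0,3],[0,0,-8.7],0],[[0,0,3],[0,0,-8.8],0],[[0,0,2.6],[0,0,0],0],[[0,0,0],[0,0,0],0]])

```text
time: 4.85
tool_pos: [0.5535, 0.1328, 0.1343]
ee_rot: [180.0, -0.1, -148.1]
contact_force: [0.1, 0.2, 0.8]
opening: 0.0853
finger_force: 0.0
```

```bash
python3 - <<'E'
from h import *
t=tool();print(t[1],t[2]['ee_rot'],t[2]['joints'].round(1))
p=snap('wrist'); im=p['image']
k=[w(p,d['xyz']) for d in optics.boxes_of('knob',p)]; print(k)
c=np.array([.553,.134])
def rect(z,half,N):
    H=cv2.getPerspectiveTransform(np.float32([proj(p,[c[0]+a*half,c[1]+b*half,z]) for a,b in((-1,1),(1,1),(1,-1),(-1,-1))]),np.float32([[0,0],[N,0],[N,N],[0,N]]))
    return cv2.warpPerspective(im,H,(N,N),flags=cv2.INTER_CUBIC)
G=np.clip(np.hstack([rect(.014,.05,400),rect(.038,.05,400)]).astype(float)*2.2-20,0,255).astype(np.uint8)
cv2.imwrite('pics/knob.png',G[:,:,::-1])
E
```

```text
[0.55348785 0.13284542 0.13434814] [ 1.79998427e+02 -8.65884477e-02 -1.48070582e+02] [ 29.8  22.7 -16.1   0.  -51.4 -87.9]
[array([0.54839241, 0.13692258, 0.01521344])]
```

View pics/knob.png

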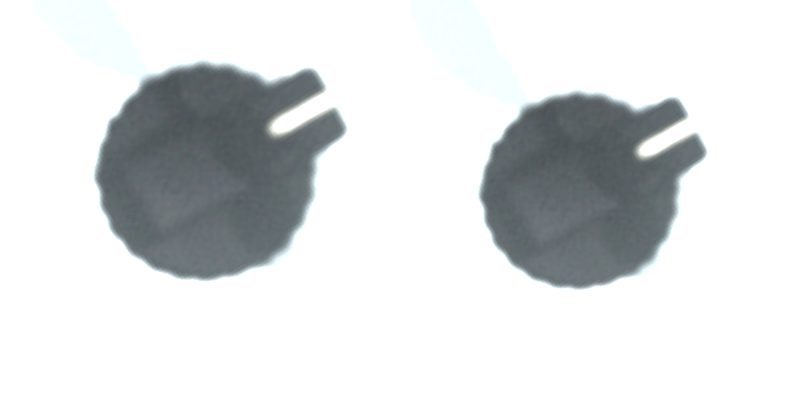

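The knob's skirt is centred at (205,170) in the left panel and the pointer tip is at (693,124) in the right. So the knob is at about (0.554,0.141), pointing at 28°. Descending to grasp it.

Emit:
arm_command(motion=[[[-0.5,0.7,3],[0,0,4],0],[[0,0,4],[0,0,0],0.2],[[0,0,3.2],[0,0,0],0.3],[[0,0,0],[0,0,0],0.5],[[0,0,0],[0,0,0],0.6]], newtons=40)

```text
time: 5.58
tool_pos: [0.5564, 0.1431, 0.0346]
ee_rot: [-180.0, 0.2, -152.0]
contact_force: [-0.6, 0.3, 0.5]
opening: 0.0342
finger_force: 0.0
```

Emit:
arm_command(motion=[[[0,0,0],[0,0,0],0.8],[[0,0,0],[0,0,0],1],[[0,0,0],[0,0,0],1],[[0,0,0],[0,0,0],1]])

```text
time: 6.08
tool_pos: [0.5563, 0.1432, 0.0348]
ee_rot: [-180.0, 0.3, -152.0]
contact_force: [0.2, -0.9, 6.1]
opening: 0.0187
finger_force: 40.6
```

Emit:
arm_command(motion=[[[0,0,-5.5],[0,0,0],1],[[0,0,-5.5],[0,0,0],1],[[0,0,-5.5],[0,0,0],1],[[0,0,-3.5],[0,0,0],1],[[0,0,0],[0,0,0],1]])

```text
time: 6.7
tool_pos: [0.556, 0.1431, 0.2366]
ee_rot: [180.0, 0.5, -152.0]
contact_force: [-0.6, -0.4, -2.0]
opening: 0.0194
finger_force: 39.6
```

```bash
python3 - <<'E'
from h import *
t=tool();print(t[1],t[2]['ee_rot'],t[2]['contact_force'],t[2]['opening'],t[2]['joints'].round(1))
p=snap('wrist'); im=p['image']
Rt,pt,_=t
def rect(z,half,N): # tool frame: right=ty, up=tx
    P=lambda a,b: proj(p,Rt@np.array([b*half,a*half,z])+pt)
    H=cv2.getPerspectiveTransform(np.float32([P(a,b) for a,b in((-1,1),(1,1),(1,-1),(-1,-1))]),np.float32([[0,0],[N,0],[N,N],[0,N]]))
    return cv2.warpPerspective(im,H,(N,N),flags=cv2.INTER_CUBIC)
G=np.clip(rect(.0208,.05,400).astype(float)*2.2,0,255).astype(np.uint8)
o=np.hstack([G,np.clip(cv2.resize(im,(400,300)).astype(float)*1.5,0,255).astype(np.uint8)[:400].repeat(1,0) if 0 else cv2.copyMakeBorder(cv2.resize(im,(400,300)),0,100,0,0,0)])
cv2.imwrite('pics/held.png',o[:,:,::-1])
E
```

```text
[0.55596266 0.14311476 0.23663106] [ 179.99895659    0.49598163 -152.00347199] [-0.60310953 -0.37431601 -1.9935803 ] 0.019442129154032622 [ 30.6  17.2  -8.    0.  -64.3 -92.6]
```

View pics/held.png

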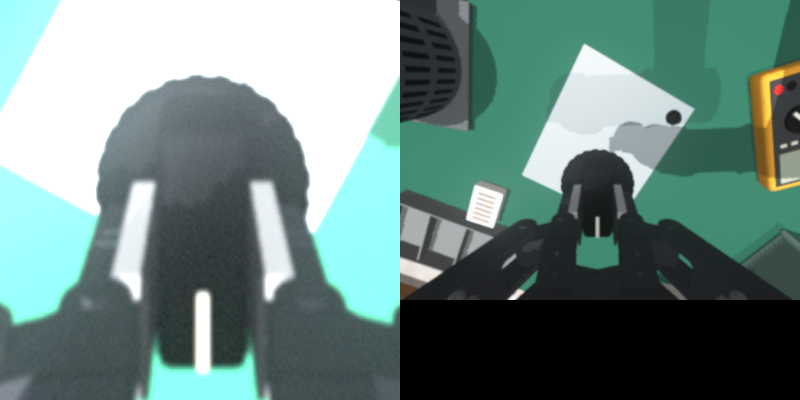

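The knob is held with its bar centred between the pads: skirt centre near (202,184), pointer tip at (203,375). That puts its axis about 2.7 mm toward tool +x. Carrying it over the shaft.

Emit:
arm_command(motion=[[[2.06,-5.56,0],[0,0,0],1],[[2.06,-5.56,0],[0,0,0],1],[[2.06,-5.56,0],[0,0,0],1],[[2.06,-5.56,0],[0,0,0],1],[[2.06,-5.56,0],[0,0,0],1]])

```text
time: 7.38
tool_pos: [0.5932, -0.153, 0.2304]
ee_rot: [179.9, -0.2, -152.0]
contact_force: [0.4, 0.2, -1.1]
opening: 0.0192
finger_force: 39.7
```

Emit:
arm_command(motion=[[[0,0,0],[0,0,-9.6],1],[[0,0,0],[0,0,-9.6],1],[[0,0,0],[0,0,-9.6],1],[[0,0,0],[0,0,-9.6],1],[[0,0,0],[0,0,-9.6],1]])

```text
time: 8.0
tool_pos: [0.593, -0.1512, 0.2301]
ee_rot: [179.8, -0.0, -103.7]
contact_force: [0.6, -0.7, -1.7]
opening: 0.0187
finger_force: 39.8
```

Emit:
arm_command(motion=[[[0,0,0],[0,0,-9.6],1],[[0,0,0],[0,0,-9.6],1],[[0,0,0],[0,0,-9.6],1],[[0,0,0],[0,0,-9.6],1],[[0,0,0],[0,0,-9.6],1]])

```text
time: 8.62
tool_pos: [0.593, -0.1511, 0.2301]
ee_rot: [179.8, 0.2, -55.7]
contact_force: [1.1, 0.2, -0.8]
opening: 0.0193
finger_force: 39.8
```

Emit:
arm_command(motion=[[[0,0,0],[0,0,0],1],[[0,0,0],[0,0,0],1]])

```text
time: 8.88
tool_pos: [0.5937, -0.1513, 0.2313]
ee_rot: [179.9, 0.1, -56.2]
contact_force: [0.3, 0.5, -2.1]
opening: 0.019
finger_force: 39.8
```

Emit:
arm_command(motion=[[[0.08,-0.17,1.0],[0,0,0],1],[[0,0,1.0],[0,0,0],1],[[0,0,0.3],[0,0,0],1],[[0,0,0],[0,0,0],1]])

```text
time: 9.38
tool_pos: [0.5959, -0.1511, 0.2088]
ee_rot: [180.0, 0.0, -56.0]
contact_force: [-0.7, 0.6, -1.0]
opening: 0.0193
finger_force: 39.8
```

Emit:
arm_command(motion=[[[0,0,0.2],[0,0,0],1],[[0,0,0.2],[0,0,0],1],[[0,0,0.0],[0,0,0],1]])

```text
time: 9.75
tool_pos: [0.5959, -0.1511, 0.2054]
ee_rot: [180.0, 0.0, -56.0]
contact_force: [-0.8, -0.4, -0.6]
opening: 0.0192
finger_force: 39.9
```

Emit:
arm_command(motion=[[[0,0,0.2],[0,0,0],1],[[0,0,0.0],[0,0,0],1],[[0,0,0.1],[0,0,0],1],[[0,0,0],[0,0,0],1]])

```text
time: 10.25
tool_pos: [0.5956, -0.1516, 0.2031]
ee_rot: [179.9, -0.0, -56.0]
contact_force: [-3.4, -2.0, 4.5]
opening: 0.0192
finger_force: 40.4
```

Emit:
arm_command(motion=[[[0,0,0.15],[0,0,0],1],[[0,0,0.0],[0,0,0],1],[[0,0,0],[0,0,0],1]])

```text
time: 10.62
tool_pos: [0.5949, -0.1515, 0.2]
ee_rot: [179.8, 0.1, -56.0]
contact_force: [-3.9, -3.1, 1.3]
opening: 0.0191
finger_force: 40.2
```

Emit:
arm_command(motion=[[[0,0.1,0],[0,0,0],1],[[0,0,0.2],[0,0,0],1],[[0,0,0],[0,0,0],1]])

```text
time: 11.0
tool_pos: [0.5948, -0.1516, 0.1982]
ee_rot: [179.9, 0.1, -56.0]
contact_force: [-3.4, -2.4, -0.6]
opening: 0.019
finger_force: 40.1
```

Emit:
arm_command(motion=[[[0,0,0.2],[0,0,0],1],[[0,0,0],[0,0,0],1],[[0,0,0],[0,0,0],1]])

```text
time: 11.38
tool_pos: [0.5948, -0.1516, 0.1965]
ee_rot: [179.9, 0.0, -56.0]
contact_force: [-4.4, -2.5, 1.3]
opening: 0.019
finger_force: 40.2
```

Emit:
arm_command(motion=[[[0,0.15,0],[0,0,0],1],[[0,0,0.2],[0,0,0],1],[[0,0,0.1],[0,0,0],1],[[0,0,0],[0,0,0],1]])

```text
time: 11.88
tool_pos: [0.5945, -0.152, 0.1936]
ee_rot: [-179.9, -0.0, -56.0]
contact_force: [-1.1, 1.5, -0.8]
opening: 0.0193
finger_force: 39.9
```

```bash
python3 -c "
from h import *
t=tool();print(t[1],t[2]['ee_rot'],t[2]['contact_force'],t[2]['moment'])"
```

```text
[ 0.59451971 -0.15197531  0.19362741] [-1.79922214e+02 -8.76786794e-03 -5.60008358e+01] [-1.09268608  1.47706714 -0.77343454] [ 0.552619    0.2681662  -0.02456045]
```

Emit:
arm_command(motion=[[[0,0,0.15],[0,0,0],1],[[0,0,0.15],[0,0,0],1],[[0,0,0],[0,0,0],1]])

```text
time: 12.25
tool_pos: [0.5943, -0.1522, 0.191]
ee_rot: [-179.9, -0.0, -56.0]
contact_force: [-0.9, 3.2, 1.0]
opening: 0.0189
finger_force: 40.2
```

Emit:
arm_command(motion=[[[0,0,0.15],[0,0,0],1],[[0,0,0],[0,0,0],1],[[0,0,0],[0,0,0],1]])

```text
time: 12.62
tool_pos: [0.5942, -0.1523, 0.1897]
ee_rot: [-180.0, -0.0, -56.0]
contact_force: [-1.1, 4.0, 5.0]
opening: 0.0189
finger_force: 40.5
```

Emit:
arm_command(motion=[[[-0.08,-0.03,0.15],[0,0,0],1],[[0,0,0.1],[0,0,0],1],[[0,0,0],[0,0,0],1]])

```text
time: 13.0
tool_pos: [0.594, -0.1522, 0.1863]
ee_rot: [-180.0, -0.0, -56.0]
contact_force: [1.1, -0.3, -1.4]
opening: 0.0189
finger_force: 40.1
```

Emit:
arm_command(motion=[[[0,0,0.15],[0,0,0],1],[[0,0,0],[0,0,0],1],[[0,0,0],[0,0,0],1]])

```text
time: 13.38
tool_pos: [0.5935, -0.1519, 0.1844]
ee_rot: [179.9, 0.0, -56.0]
contact_force: [2.0, -1.9, -4.2]
opening: 0.019
finger_force: 39.5
```

Emit:
arm_command(motion=[[[0,0,0.15],[0,0,0],1],[[0,0,0],[0,0,0],1],[[0,0,0],[0,0,0],1]])

```text
time: 13.75
tool_pos: [0.5936, -0.1516, 0.1836]
ee_rot: [180.0, 0.0, -56.0]
contact_force: [1.4, -1.9, -1.9]
opening: 0.0189
finger_force: 39.6
```

Emit:
arm_command(motion=[[[0,0,0.1],[0,0,0],1],[[0,0,0],[0,0,0],1],[[0,0,0],[0,0,0],1]])

```text
time: 14.12
tool_pos: [0.5937, -0.1515, 0.1829]
ee_rot: [-180.0, 0.0, -56.0]
contact_force: [0.1, -0.8, -1.2]
opening: 0.0191
finger_force: 39.8
```

Emit:
arm_command(motion=[[[0,0,0.15],[0,0,0],1],[[0,0,0],[0,0,0],1],[[0,0,0],[0,0,0],1]])

```text
time: 14.5
tool_pos: [0.5938, -0.1516, 0.1827]
ee_rot: [-180.0, -0.0, -56.0]
contact_force: [-2.5, 1.6, 5.6]
opening: 0.0192
finger_force: 40.6
```

Emit:
arm_command(motion=[[[0,0,0.1],[0,0,0],1],[[0,0,0],[0,0,0],1],[[0,0,0],[0,0,0],1]])

```text
time: 14.88
tool_pos: [0.5939, -0.1516, 0.1827]
ee_rot: [-179.9, -0.1, -56.0]
contact_force: [-3.1, 1.3, 9.7]
opening: 0.0188
finger_force: 41.2
```

The tool stops dead at 0.1827 while the force climbs, so the knob is home. Now I'll ease off and turn it counter-clockwise about the shaft axis.

Emit:
arm_command(motion=[[[0,0,-0.2],[0,0,0],1],[[0,0.031,0],[0,0,-6],1],[[0,0.031,0],[0,0,-6],1],[[0,0.031,0],[0,0,-6],1],[[0,0,0],[0,0,0],1]])

```text
time: 15.5
tool_pos: [0.5932, -0.1521, 0.1828]
ee_rot: [-180.0, -0.0, -38.1]
contact_force: [-2.1, 1.9, 3.4]
opening: 0.0193
finger_force: 40.4
```

```bash
python3 -c "
from h import *
t=tool();print(t[1],t[2]['ee_rot'],t[2]['contact_force'],t[2]['moment'])"
```

```text
[ 0.59317908 -0.15205016  0.18278397] [-1.79973939e+02 -1.88635586e-02 -3.80795080e+01] [-2.10813479  1.89799221  3.397595  ] [0.39796172 0.37964321 0.00590494]
```

Emit:
arm_command(motion=[[[0,0.031,-0.05],[0,0,-6],1],[[0,0.025,0],[0,0,-5],1],[[0,0,0],[0,0,0],1]])

```text
time: 15.88
tool_pos: [0.5927, -0.1526, 0.1828]
ee_rot: [-180.0, 0.0, -27.2]
contact_force: [-2.1, 0.9, 2.8]
opening: 0.0191
finger_force: 40.3
```

```bash
python3 -c "
from h import *
t=tool();print(t[1],t[2]['ee_rot'],t[2]['contact_force'],t[2]['moment'],t[2]['effort'][5])"
```

```text
[ 0.59274078 -0.15258494  0.18277014] [-1.79993050e+02  5.81400913e-03 -2.71535392e+01] [-2.12591531  0.92126466  2.80940692] [ 0.22970494  0.1868392  -0.01492584] 0.16026873607188463
```

Emit:
arm_command(motion=[[[0,0.02,0],[0,0,-4],1],[[0,0,0],[0,0,0],1]])

```text
time: 16.12
tool_pos: [0.5926, -0.1528, 0.1828]
ee_rot: [-180.0, 0.0, -23.2]
contact_force: [-0.9, 1.0, 2.7]
opening: 0.0191
finger_force: 40.3
```

Emit:
arm_command(motion=[[[0,0.01,0],[0,0,-2.5],1],[[0,0,0],[0,0,0],1]])

```text
time: 16.38
tool_pos: [0.5926, -0.1529, 0.1828]
ee_rot: [-180.0, 0.0, -20.7]
contact_force: [0.3, 2.0, 2.7]
opening: 0.0192
finger_force: 40.3
```

```bash
python3 -c "
from h import *
t=tool();print(t[1],t[2]['ee_rot'],t[2]['contact_force'],t[2]['moment'],t[2]['effort'][5])"
```

```text
[ 0.59258391 -0.15292146  0.18279721] [-1.79997666e+02  5.25206323e-03 -2.06589283e+01] [0.27357087 2.00414349 2.68772515] [ 0.22588003  0.22951802 -0.00380555] 0.1043035089969635
```

Emit:
arm_command(motion=[[[0,0.01,0],[0,0,-2],1],[[0,0,0],[0,0,0],1],[[0,0,0],[0,0,0],1]])

```text
time: 16.75
tool_pos: [0.5925, -0.153, 0.1828]
ee_rot: [180.0, 0.0, -18.5]
contact_force: [-1.8, 1.5, 2.3]
opening: 0.0191
finger_force: 40.3
```

```bash
python3 -c "
from h import *
t=tool();print(t[2]['ee_rot'],t[2]['contact_force'],t[2]['moment'],t[2]['effort'][5])"
```

```text
[ 1.79998667e+02  8.42552735e-03 -1.85402224e+01] [-1.78392067  1.47829236  2.34973619] [ 0.28869832  0.32356047 -0.01087132] 0.04467777558602393
```

Emit:
arm_command(motion=[[[0,0.01,0],[0,0,-2],1],[[0,0,0],[0,0,0],1],[[0,0,0],[0,0,0],1]])

```text
time: 17.12
tool_pos: [0.5925, -0.1531, 0.1828]
ee_rot: [-180.0, 0.0, -16.5]
contact_force: [-0.9, 1.2, 1.8]
opening: 0.0191
finger_force: 40.3
```

```bash
python3 -c "
from h import *
t=tool();print(t[2]['ee_rot'],t[2]['contact_force'],t[2]['moment'],t[2]['effort'][5])"
```

```text
[-1.79998783e+02  2.85620544e-03 -1.65205610e+01] [-0.8734375   1.21882197  1.83569336] [ 0.27108557  0.33360804 -0.04058815] 0.04412856884300709
```

Emit:
arm_command(motion=[[[0,0,0],[0,0,0],0.6],[[0,0,0],[0,0,0],0.5],[[0,0,0],[0,0,0],0.4],[[0,0,-3],[0,0,0],0.4],[[0,0,-5],[0,0,0],0.3]])

```text
time: 17.75
tool_pos: [0.5916, -0.153, 0.2616]
ee_rot: [179.9, 0.3, -16.5]
contact_force: [0.9, -0.2, 0.1]
opening: 0.0599
finger_force: 0.0
```

Emit:
arm_command(motion=[[[0,0,-4],[0,0,0],0.3],[[0,0,0],[0,0,0],0.3]])

```text
time: 18.0
tool_pos: [0.5941, -0.1535, 0.3072]
ee_rot: [-179.9, -0.5, -16.5]
contact_force: [0.8, -0.2, -0.4]
opening: 0.0598
finger_force: 0.0
```

```bash
python3 - <<'E'
from h import *
t=tool();print(t[1],t[2]['ee_rot'],t[2]['contact_force'])
p=snap('wrist'); im=p['image']; c=np.array([.5966,-.1534])
def rect(z,half,N):
    H=cv2.getPerspectiveTransform(np.float32([proj(p,[c[0]+a*half,c[1]+b*half,z]) for a,b in((-1,1),(1,1),(1,-1),(-1,-1))]),np.float32([[0,0],[N,0],[N,N],[0,N]]))
    return cv2.warpPerspective(im,H,(N,N),flags=cv2.INTER_CUBIC)
G=np.clip(np.hstack([rect(.15,.07,400),rect(.162,.05,400)]).astype(float)*1.5,0,255).astype(np.uint8)
cv2.imwrite('pics/fit.png',G[:,:,::-1])
E
```

```text
[ 0.59414199 -0.15348751  0.30722006] [-179.9149173    -0.49739796  -16.50039068] [ 0.80642337 -0.19371054 -0.41178318]
```

View pics/fit.png

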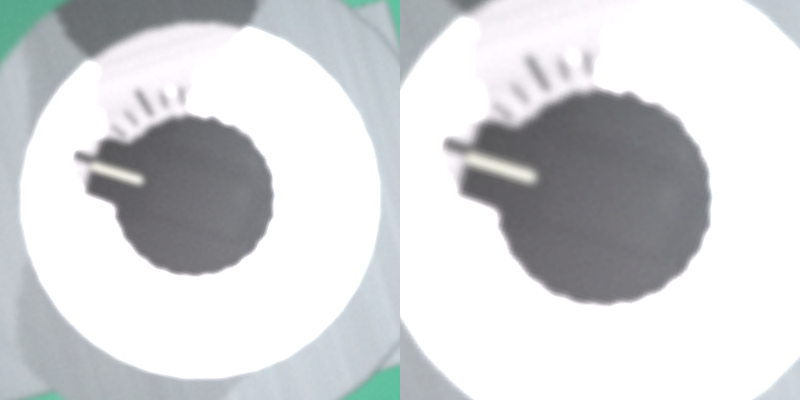

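The knob sits centred and home. Its pointer line runs from (142,181) to (95,166), about 162° against the zero mark's 160° at (75,154). The gripper is clear, so I'm handing in.

```bash
python3 -c "
from h import *
print(r.finish_job())"
```

```text
the job is handed in; nothing more can be done
None
```

I fitted the knob onto the shaft, pushed it fully home and turned it down to zero. The pointer is within about 2 degrees of the zero mark in the last picture. I let go and handed the job in at about 18 s. I never felt the zero stop itself, so zero was judged by the angle, and the hand-in gave no result back.

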